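# Try a ground leaf spring against its stop

### The job

Three flat steel springs are clamped level in wooden test blocks on the bench. Try the longest of the three: press its free tip all the way down onto the stop underneath, keep it there for about a second to feel its stiffness, then let it spring back up and move clear. Leave the two shorter springs unpressed.

Things in the scene. Friction and masses are not known exactly. Their poses are not given: they have to be found in the camera images.
- long_pad (a point): Dark steel pad riveted on the free tip of the longest spring, 36 mm along the leaf, 30 mm across, on a bright strip 26 mm wide. The point: centre of its upper face, 74 mm above the bench at rest; z up, x along the leaf to the clamp. It goes down 24 mm to the stop, a round post under it, and then slopes 11 degrees down to the tip. About 4 N at the pad reaches the stop; from there it is hard.
- long_leaf (a joint): Bending of the longest spring (140 mm free length, the pad on its last 36 mm) at its clamp: 0 at rest, level; 0.20 rad with its tip on the stop. All three springs have the same wooden block (200 x 74 mm, fixed to the bench), clamp (60 mm wide, bolt heads 88 mm above the bench) and pad; only the free lengths differ. Their places and headings vary.
- mid_leaf (a joint): Bending of the middle spring (100 mm free). Reads 0 with the leaf level at rest and grows (rad) as its tip is pressed down; it springs back by itself. Not to be pressed.
- short_leaf (a joint): Bending of the short spring (68 mm free). Reads 0 with the leaf level at rest and grows (rad) as its tip is pressed down; it springs back by itself. Not to be pressed.

How it is judged (in metres and radians):
On the way:
1. the longest spring is pressed at its tip down to its stop and kept there (value of joint long_leaf above 0.18 rad and x of the grasp point in the frame of long_pad below 0.05 m), for 0.5 s.
At the end, for the whole second after the job is handed in: The longest spring has been pressed at its pad to within 0.02 rad (about 2.5 mm) of its stop, kept there at least 0.5 s, and has sprung back to rest (below 0.03 rad, still); the other two springs are at rest too (value of joint each of long_leaf, mid_leaf, short_leaf below 0.03 rad and velocity of joint long_leaf below 0.1 rad/s); the robot touches nothing.
It fails at once if one of the two shorter springs is pressed down (more than 0.06 rad) (value of joint any of mid_leaf, short_leaf above 0.06 rad).
It also fails if it takes over 32 s, if anything falls off the work surface, if the arm or the gripper's body presses on something with over 40 N, if the wrist force passes 120 N, or if a joint passes its speed limit or range.

### The arm

A 7-joint arm with a two-finger parallel gripper is mounted at the origin on the work surface. World frame = base frame: x ahead of the robot, y to its left, z up, the work surface at z = 0. Lengths are in mm, angles in rad, forces in N, time in s.
With the tool pointing down it reaches from about 400 to 900 mm from the base axis. Payload 5.5 kg.
Tool frame: the origin (TCP) lies where the fingers leave the gripper's body, on its centre line; the fingertips stand 73 mm ahead of it and the grasp point (between the pads) lies ahead of it (env.grasp_offset is the z of the grasp point in the tool frame, in mm); z points along the fingers, y is the direction in which the jaws open and shut (so a half turn about z gives the same grasp; the last joint's range is limited). The gripper opens to 85 mm and grips with 20 to 120 N. Pads are 22 mm wide; open, the fingers measure 114 mm over their backs; the gripper's body (76 mm by 85 mm) begins 54 mm behind the grasp point. The pads swing forward as they close: fully open they stand 13 mm farther back than shut.
Start: joints at [1.479, 0.501, -0.427, 1.55, 0.221, 1.138, -0.21], TCP at [225.842, -609.503, 303.91] pointing down, gripper open.
Joint ranges: [-2.88, 2.88], [-0.31, 2.03], [-1.54, 1.56], [0.2, 2.42], [-1.41, 4.55], [0.19, 2.02], [-2.57, 2.57]. Speed limits (rad/s): [2.57, 2.57, 3.14, 3.14, 3.14, 3.14, 3.14].

### API

Orientations are given as [roll, pitch, yaw] about the fixed x, y, z axes, in that order (R = Rz(yaw) Ry(pitch) Rx(roll)).
In Python, from rig import monitor, eyes, env, search_frame, pinpoint gives the robot as it stands. The module is installed in compiled form; this text tells all that it offers.
- The arm moves only by the shell command python3 -m inch 'ROWS'. ROWS is a JSON object of lists of equal length, an entry for each row: "rotation": the turn, a rotation vector about the tool's x, y, z in rad, a list of three; "translation": the shift along the tool's x, y, z in m, a list of three; "hand": the finger opening in m, from 0 to 0.0854. A call has exactly 10 rows; each row is the pose to reach, as a shift and turn from the pose measured when the call began, along the tool's axes at that moment; what a row does not reach only later rows make up. A row lasts 1/10 s, in which the tool goes at most 50 mm and 8.59 degrees, less where a joint would pass 70% of its speed; a pose out of reach is approached as far as the arm can. A call with a gripper value outside its range is refused whole. The fingers move at their own pace and stop on an object; the grip force is fixed at half the most. Time passes only in rows, so rows that repeat a pose let the fingers close, or fill a call up. It gives the time, the measured TCP pose, the force and the opening at its end, in the units of the state.
- monitor.read_state(): the state, without advancing time (a new reading comes with each control period).
- eyes.capture(name): name is "scene" or "top"; returns the picture (420x560x3 uint8, blue, green, red); there is no depth.
- eyes.camera_model(name): a dict with "K" (3x3 intrinsics, pixels), "distortion" ([k1, k2, p1, p2, k3] as OpenCV has them; the pictures are not rectified), "xyz" and "rotation" of the camera in the world. Camera axes: x right, y up, looking along -z (the intrinsics and any distortion apply to the point x, -y, -z); pixel columns grow to the right and rows downward; lengths in mm; the calibration is good to about 2 mm. A picture is of the moment at which its call begins. camera_model takes no time and is no camera call.
- env.hand_in(): hands the job in, once; it reports no verdict.
Trained networks look in the newest picture that a camera, given by its name, has taken for a name from the list of things; names that differ only in an ending like _2 or _b are one class to them, and where a whole thing is asked for, a point or a joint stands for the part that bears it (a point fixed in the world has none). Each returns a list of dicts, best first, with "confidence" (0 to 1); they miss things now and then, are a little off and sometimes report something else, mostly with a low value. They report only what shows in the picture. A call takes as long as a camera call.
- search_frame(target, camera): "pixel" ([column, row] in pixels, amid what is visible of it).
- pinpoint(target, camera): "pixel" ([column, row] in pixels: a listed point, or the origin of a listed thing).
The state is a dict: "time": time; "qpos": joint angles; "joint_vel": joint speeds; "tau": joint torques, N m; "position": TCP position; "eef_rot": TCP orientation; "ft_force": force on the tool from outside, world axes, zero at the start; "moment": the same for the moment, N m; "width": opening from 0.0 (shut) to 1.0 (fully open).
Only numpy, scipy, OpenCV 4.12 (cv2) and the standard library are available. Lean on these libraries where they do the work, as an engineer would, in place of code of your own. Each camera call takes 0.05 s, during which the arm holds its last target. There are 200 camera calls.

## Working session

There is one attempt and no reset: what is moved stays moved. The work goes in short steps, Python scripts to look and compute and a shell command to move; the robot and the scene stay as the last step left them, time stands still between calls to the robot, and variables do not carry over. Pictures are saved under pics/ and viewed, about 8 in all and at most 12, crops included, and the job is handed in when it is done.

```bash
mkdir -p pics; cat > h.py <<'E'
import numpy as np, cv2
from scipy.spatial.transform import Rotation as R
from rig import monitor, eyes, env, search_frame, pinpoint
def rot(m):
    r=np.array(m["rotation"],float)
    return r if r.shape==(3,3) else R.from_euler('xyz',r).as_matrix()
def ray(name,px,z):
    m=eyes.camera_model(name)
    u=cv2.undistortPoints(np.array([[px]],float),np.array(m["K"],float),np.array(m["distortion"],float))[0,0]
    d=rot(m)@np.array([u[0],-u[1],-1]); o=np.array(m["xyz"],float)
    return o+d*(z-o[2])/d[2]
E
python3 - <<'E'
from h import *
for n in("scene","top"):
    im=eyes.capture(n); cv2.imwrite(f"pics/{n}0.png",im)
    m=eyes.camera_model(n); print(n,m["xyz"],m["rotation"])
    for t in("long_pad","long_leaf","mid_leaf","short_leaf"):
        for f in(search_frame,pinpoint):
            try: print(t,f.__name__,[(np.round(d["pixel"]).tolist(),round(d["confidence"],2),ray(n,d["pixel"],74).round().tolist()) for d in f(t,n)])
            except Exception as e: print(t,f.__name__,e)
print(monitor.read_state(),env.grasp_offset)
E
```

```text
scene [1126.28601413  349.93070423  654.5010568 ] [0.85944757 0.01299978 2.14352146]
long_pad call [([267.0, 224.0], 0.77, [597.0, -14.0, 74.0])]
long_pad call [([268.0, 210.0], 0.66, [561.0, -35.0, 74.0])]
long_leaf call [([263.0, 219.0], 0.96, [591.0, -28.0, 74.0]), ([409.0, 287.0], 0.47, [602.0, 276.0, 74.0])]
long_leaf call it knows: long_pad
mid_leaf call [([168.0, 180.0], 0.82, [593.0, -280.0, 74.0])]
mid_leaf call it knows: long_pad
short_leaf call [([408.0, 287.0], 0.65, [605.0, 275.0, 74.0])]
short_leaf call it knows: long_pad
top [399.96936483   1.94877918 893.89859771] [ 0.22830825  0.00233824 -1.54380613]
long_pad call [([295.0, 212.0], 0.55, [589.0, -25.0, 74.0]), ([136.0, 203.0], 0.38, [597.0, 274.0, 74.0])]
long_pad call [([301.0, 235.0], 0.65, [545.0, -38.0, 74.0])]
long_leaf call [([293.0, 210.0], 0.84, [591.0, -21.0, 74.0])]
long_leaf call it knows: long_pad
mid_leaf call [([434.0, 218.0], 0.72, [584.0, -286.0, 74.0])]
mid_leaf call it knows: long_pad
short_leaf call [([137.0, 204.0], 0.88, [595.0, 273.0, 74.0]), ([293.0, 212.0], 0.41, [587.0, -22.0, 74.0])]
short_leaf call it knows: long_pad
{'time': 0.6, 'qpos': array([ 1.47922273,  0.50085483, -0.42700693,  1.55041848,  0.22077001,
        1.13828909, -0.21030965]), 'joint_vel': array([ 1.64196944e-03, -1.23852583e-03, -1.25252478e-03, -6.89382385e-04,
       -4.95489139e-05, -1.49302468e-03,  3.39349254e-04]), 'tau': array([ 1.24339269e-03, -5.69030070e+01, -5.80653593e+00, -2.81191742e+01,
        1.26321393e-02,  2.29484831e-03,  2.13836194e-05]), 'position': array([ 225.83743205, -609.49824111,  303.93090752]), 'eef_rot': array([ 3.14154497e+00, -5.40374245e-05,  3.54790175e-01]), 'ft_force': array([ 1.00147446, -0.08497511, -1.15623772]), 'moment': array([-0.02543689,  0.03470419, -0.0260467 ]), 'width': 0.9980919252376361} 53.900000000000006
```

View pics/top0.png

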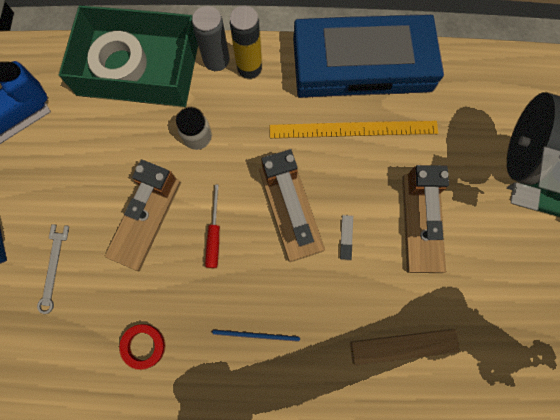

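View pics/scene0.png

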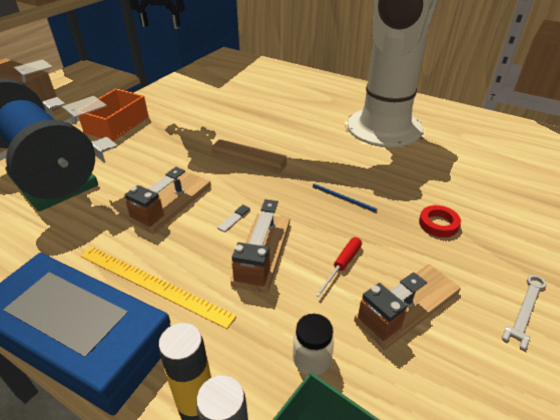

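The middle block (pad near top (303,235), scene (269,207)) carries the longest leaf. The short one is on the left at (135,208) and the mid one on the right at (434,230). The two cameras' pad estimates differ by 16 mm, so I'll refine from crops.

```bash
python3 - <<'E'
from h import *
a=cv2.imread("pics/top0.png")[140:270,250:340]; b=cv2.imread("pics/scene0.png")[190:300,220:300]
a=cv2.resize(a,(390,563),interpolation=2); b=cv2.resize(b,(400,550),interpolation=2)
c=np.zeros((563,800,3),np.uint8); c[:,:390]=a; c[:550,400:]=b
cv2.imwrite("pics/c0.png",c)
E
```

```text
(no output)
```

View pics/c0.png

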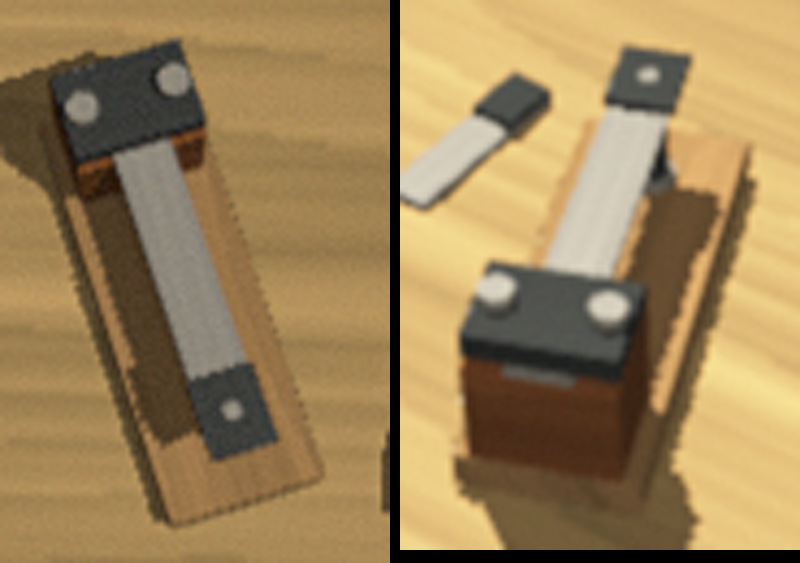

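```bash
python3 - <<'E'
from h import *
p=ray("top",(303.3,234.4),74);q=ray("scene",(269.4,204.8),74)
b=ray("top",(279.4,161.3),88);s=ray("scene",((495+609)/10-80+220,190+(290+308)/10),88)
print(p,q,b,s)
for u,v in((p,b),(q,s)): print(np.degrees(np.arctan2(*(v-u)[[1,0]])),np.linalg.norm((v-u)[:2]))
m=(p+q)/2
# angular deviations
s=monitor.read_state();Rm=R.from_euler('xyz',s["eef_rot"]).as_matrix()
print(Rm.T@(m-s["position"]),Rm.round(3))
E
```

```text
[545.81674895 -41.20692137  74.        ] [546.4507481  -41.81372494  74.        ] [681.51336763   6.33806973  88.        ] [684.42195971   7.90107531  88.        ]
19.309293542071906 143.78490358679647
19.815478232353037 146.65475307324252
[ 497.65102116 -421.35535885  229.93770945] [[ 0.938  0.347  0.   ]
 [ 0.347 -0.938 -0.   ]
 [ 0.     0.    -1.   ]]
```

```bash
python3 -m inch '{"rotation":[[0,0,0],[0,0,0],[0,0,0],[0,0,0],[0,0,0],[0,0,0],[0,0,0],[0,0,0],[0,0,0],[0,0,0]],"translation":[[0.01,-0.009,0],[0.03,-0.026,0],[0.055,-0.047,0],[0.083,-0.071,0],[0.115,-0.098,0],[0.147,-0.126,0],[0.179,-0.153,0],[0.21,-0.18,0],[0.233,-0.199,0],[0.246,-0.21,0]],"hand":[0,0,0,0,0,0,0,0,0,0]}'
```

```text
time: 1.6
position: [385.2, -323.0, 304.3]
eef_rot: [3.142, -0.001, 0.36]
ft_force: [-0.8, 0.1, 0.0]
width: -0.003
```

```bash
python3 -m inch '{"rotation":[[0,0,0.002],[0,0,0.005],[0,0,0.01],[0,0,0.015],[0,0,0.018],[0,0,0.018],[0,0,0.018],[0,0,0.018],[0,0,0.018],[0,0,0.018]],"translation":[[0.02,-0.017,0],[0.05,-0.042,0],[0.083,-0.07,0],[0.116,-0.098,0],[0.149,-0.126,0],[0.182,-0.154,0],[0.21,-0.178,0.02],[0.23,-0.195,0.04],[0.241,-0.204,0.06],[0.245,-0.207,0.07]],"hand":[0,0,0,0,0,0,0,0,0,0]}'; python3 - <<'E'
from h import *
for n in("scene","top"):
    cv2.imwrite(f"pics/{n}1.png",eyes.capture(n))
s=monitor.read_state();Rm=R.from_euler('xyz',s["eef_rot"]).as_matrix()
print(s["position"],s["eef_rot"],s["width"],Rm.T@(np.array([541.3,-43.2,74])-s["position"]),s["ft_force"])
a=cv2.imread("pics/scene1.png")[100:300,200:340];b=cv2.imread("pics/top1.png")[140:270,250:340]
c=np.zeros((600,800,3),np.uint8);c[:571,:400]=cv2.resize(a,(400,571));c[:563,405:795]=cv2.resize(b,(390,563));cv2.imwrite("pics/c1.png",c)
E
```

```text
time: 2.6
position: [541.0, -39.9, 233.0]
eef_rot: [-3.14, 0.001, 0.346]
ft_force: [-0.6, -0.7, 0.4]
width: -0.0
[540.62381553 -41.97028698 233.15952522] [-3.14012977e+00  1.98660247e-03  3.43590165e-01] 0.004352152656146214 [  0.53859553   1.61845357 159.156572  ] [ 0.9613101  -1.37456901 -0.16343795]
```

View pics/c1.png

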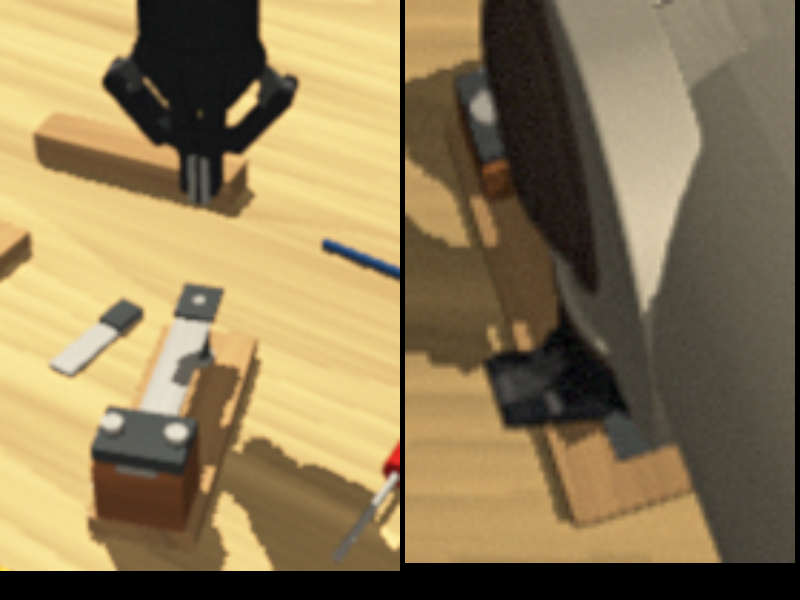

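The shut fingertips (crop (200,202)) hang straight over the pad (crop (200,300)). I'll descend to just above it, then press by feel.

```bash
python3 -m inch '{"rotation":[[0,0,0],[0,0,0],[0,0,0],[0,0,0],[0,0,0],[0,0,0],[0,0,0],[0,0,0],[0,0,0],[0,0,0]],"translation":[[0,0.001,0.006],[0,0.0015,0.016],[0,0.0015,0.03],[0,0.0015,0.044],[0,0.0015,0.056],[0,0.0015,0.064],[0,0.0015,0.066],[0,0.0015,0.066],[0,0.0015,0.066],[0,0.0015,0.066]],"hand":[0,0,0,0,0,0,0,0,0,0]}'; python3 -m inch '{"rotation":[[0,0,0],[0,0,0],[0,0,0],[0,0,0],[0,0,0],[0,0,0],[0,0,0],[0,0,0],[0,0,0],[0,0,0]],"translation":[[0,0,0.002],[0,0,0.005],[0,0,0.009],[0,0,0.013],[0,0,0.017],[0,0,0.021],[0,0,0.025],[0,0,0.028],[0,0,0.03],[0,0,0.03]],"hand":[0,0,0,0,0,0,0,0,0,0]}'
python3 - <<'E'
from h import *
f=[]
for i in range(3): a=eyes.capture("scene");f.append(monitor.read_state()["ft_force"])
s=monitor.read_state();print(np.mean(f,0),s["position"])
cv2.imwrite("pics/c2.png",cv2.resize(a[130:300,200:340],(480,583)))
E
```

```text
time: 3.7
position: [541.4, -43.3, 167.7]
eef_rot: [-3.141, 0.001, 0.344]
ft_force: [-1.3, 0.0, -0.2]
width: -0.002
time: 4.7
position: [541.3, -43.3, 137.5]
eef_rot: [-3.141, 0.001, 0.344]
ft_force: [-0.6, -0.4, 2.2]
width: -0.003
[-1.27584138 -0.26617249  1.28162879] [541.2928968  -43.28518268 137.80526709]
```

View pics/c2.png

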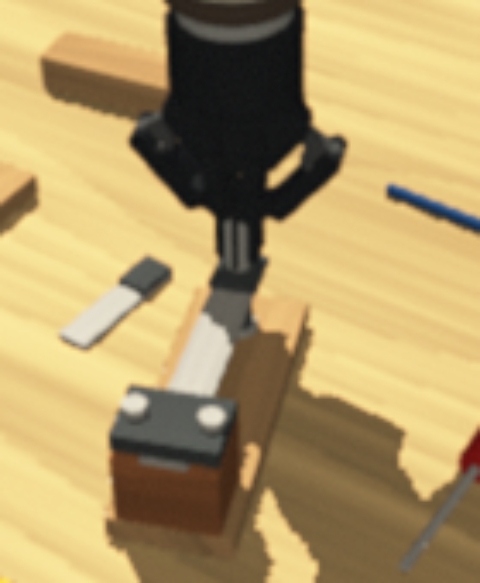

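The fingers are on the pad and it has begun to sink. With contact at TCP z ≈ 147, the stop should be near 123–125.

```bash
python3 -m inch '{"rotation":[[0,0,0],[0,0,0],[0,0,0],[0,0,0],[0,0,0],[0,0,0],[0,0,0],[0,0,0],[0,0,0],[0,0,0]],"translation":[[0,0,0.002],[0,0,0.004],[0,0,0.006],[0,0,0.008],[0,0,0.01],[0,0,0.011],[0,0,0.012],[0,0,0.0125],[0,0,0.0125],[0,0,0.0125]],"hand":[0,0,0,0,0,0,0,0,0,0]}'
```

```text
time: 5.85
position: [541.6, -43.2, 125.5]
eef_rot: [-3.141, 0.001, 0.344]
ft_force: [1.9, 0.5, 4.7]
width: 0.004
```

```bash
python3 - <<'E'
from h import *
f=[]
for i in range(4): a=eyes.capture("scene");f.append(monitor.read_state()["ft_force"])
s=monitor.read_state();print(np.mean(f,0),s["position"],s["time"])
E
```

```text
[1.33051233 0.51747814 3.66144154] [541.36339554 -43.24822905 125.4125531 ] 6.05
```

```bash
python3 -m inch '{"rotation":[[0,0,0],[0,0,0],[0,0,0],[0,0,0],[0,0,0],[0,0,0],[0,0,0],[0,0,0],[0,0,0],[0,0,0]],"translation":[[0,0,0.0003],[0,0,0.0006],[0,0,0.0009],[0,0,0.0012],[0,0,0.0015],[0,0,0.0015],[0,0,0.0015],[0,0,0.0015],[0,0,0.0015],[0,0,0.0015]],"hand":[0,0,0,0,0,0,0,0,0,0]}'
```

```text
time: 7.05
position: [541.3, -43.3, 123.9]
eef_rot: [-3.141, 0.001, 0.344]
ft_force: [2.0, 0.1, 4.5]
width: -0.004
```

```bash
python3 -m inch '{"rotation":[[0,0,0],[0,0,0],[0,0,0],[0,0,0],[0,0,0],[0,0,0],[0,0,0],[0,0,0],[0,0,0],[0,0,0]],"translation":[[0,0,0.0003],[0,0,0.0006],[0,0,0.0009],[0,0,0.0012],[0,0,0.0012],[0,0,0.0012],[0,0,0.0012],[0,0,0.0012],[0,0,0.0012],[0,0,0.0012]],"hand":[0,0,0,0,0,0,0,0,0,0]}'
```

```text
time: 8.05
position: [541.4, -43.3, 122.7]
eef_rot: [-3.141, 0.001, 0.344]
ft_force: [1.4, 0.6, 4.7]
width: -0.003
```

```bash
python3 -m inch '{"rotation":[[0,0,0],[0,0,0],[0,0,0],[0,0,0],[0,0,0],[0,0,0],[0,0,0],[0,0,0],[0,0,0],[0,0,0]],"translation":[[0,0,0.0003],[0,0,0.0006],[0,0,0.0009],[0,0,0.0012],[0,0,0.0015],[0,0,0.0015],[0,0,0.0015],[0,0,0.0015],[0,0,0.0015],[0,0,0.0015]],"hand":[0,0,0,0,0,0,0,0,0,0]}'; python3 - <<'E'
from h import *
f=[]
for i in range(4): a=eyes.capture("scene");f.append(monitor.read_state()["ft_force"])
s=monitor.read_state();print(np.mean(f,0),s["position"],s["time"])
cv2.imwrite("pics/c3.png",cv2.resize(a[190:260,230:300],(600,600),interpolation=2))
E
```

```text
time: 9.05
position: [541.5, -43.2, 121.5]
eef_rot: [-3.141, 0.001, 0.344]
ft_force: [1.8, 1.0, 6.8]
width: -0.002
[1.30848489 1.40262031 6.42405222] [541.52454837 -43.23797075 121.5163657 ] 9.25
```

View pics/c3.png

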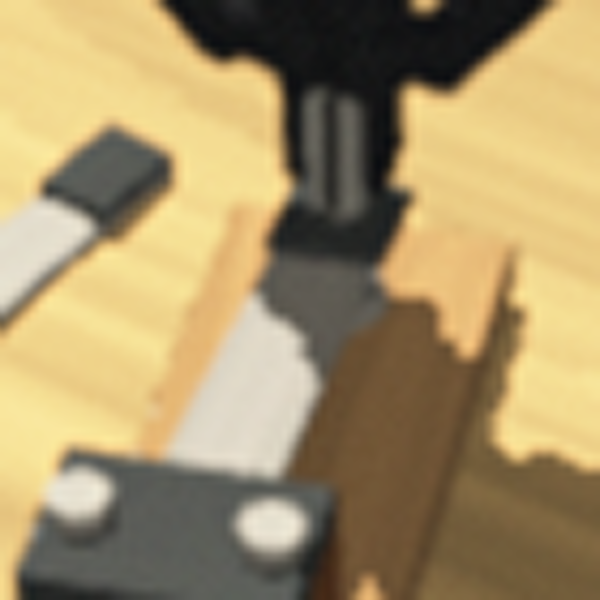

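The leaf is bent well down with the post hidden under the pad, and the force has begun to rise (6.4 N). I'll push 1 mm further to confirm it is hard, and hold.

```bash
python3 -m inch '{"rotation":[[0,0,0],[0,0,0],[0,0,0],[0,0,0],[0,0,0],[0,0,0],[0,0,0],[0,0,0],[0,0,0],[0,0,0]],"translation":[[0,0,0.0003],[0,0,0.0006],[0,0,0.0009],[0,0,0.0012],[0,0,0.0012],[0,0,0.0012],[0,0,0.0012],[0,0,0.0012],[0,0,0.0012],[0,0,0.0012]],"hand":[0,0,0,0,0,0,0,0,0,0]}'
```

```text
time: 10.25
position: [541.7, -43.2, 120.8]
eef_rot: [-3.141, 0.001, 0.344]
ft_force: [0.9, 0.5, 9.2]
width: 0.001
```

```bash
python3 -m inch '{"rotation":[[0,0,0],[0,0,0],[0,0,0],[0,0,0],[0,0,0],[0,0,0],[0,0,0],[0,0,0],[0,0,0],[0,0,0]],"translation":[[0,0,0.0005],[0,0,0.001],[0,0,0.0015],[0,0,0.002],[0,0,0.002],[0,0,0.002],[0,0,0.002],[0,0,0.002],[0,0,0.002],[0,0,0.002]],"hand":[0,0,0,0,0,0,0,0,0,0]}'
```

```text
time: 11.25
position: [541.8, -43.1, 119.8]
eef_rot: [3.141, 0.0, 0.344]
ft_force: [-1.5, 1.1, 12.8]
width: 0.003
```

Stiffness is now about 3.6 N/mm against roughly 0.17 N/mm for the spring, so it is on the stop, and it has been held over a second. Releasing.

```bash
python3 -m inch '{"rotation":[[0,0,0],[0,0,0],[0,0,0],[0,0,0],[0,0,0],[0,0,0],[0,0,0],[0,0,0],[0,0,0],[0,0,0]],"translation":[[0,0,-0.003],[0,0,-0.008],[0,0,-0.014],[0,0,-0.02],[0,0,-0.026],[0,0,-0.036],[0,0,-0.056],[0,0,-0.08],[0,0,-0.095],[0,0,-0.1]],"hand":[0,0,0,0,0,0,0,0,0,0]}'; python3 -m inch '{"rotation":[[0,0,0],[0,0,0],[0,0,0],[0,0,0],[0,0,0],[0,0,0],[0,0,0],[0,0,0],[0,0,0],[0,0,0]],"translation":[[-0.005,0,-0.005],[-0.01,0,-0.015],[-0.015,0,-0.025],[-0.02,0,-0.035],[-0.02,0,-0.04],[-0.02,0,-0.04],[-0.02,0,-0.04],[-0.02,0,-0.04],[-0.02,0,-0.04],[-0.02,0,-0.04]],"hand":[0,0,0,0,0,0,0,0,0,0]}'
python3 - <<'E'
from h import *
a=eyes.capture("scene");print(monitor.read_state()["ft_force"])
cv2.imwrite("pics/s4.png",a)
E
```

```text
time: 12.25
position: [542.8, -43.0, 221.8]
eef_rot: [3.139, -0.002, 0.344]
ft_force: [0.0, 0.0, -0.7]
width: -0.001
time: 13.25
position: [523.8, -49.5, 261.4]
eef_rot: [3.14, -0.002, 0.344]
ft_force: [-0.3, 0.1, 0.7]
width: 0.003
[-0.31092737  0.33951608 -0.36033956]
```

View pics/s4.png

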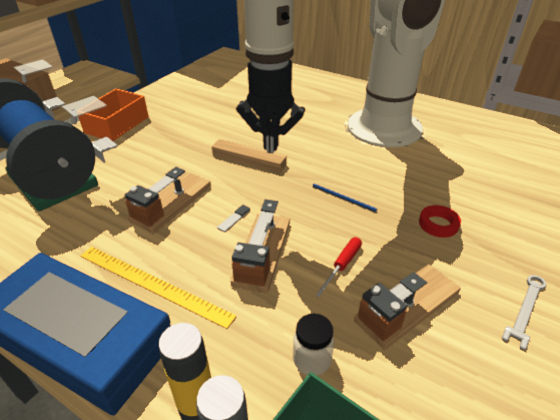

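The pad is back at its rest position (269,206), the gripper is clear above it, and the other two springs look unchanged.

```bash
python3 -c "
from rig import env
print(env.hand_in())"
```

```text
the job is handed in; nothing more can be done
None
```

I pressed the longest spring (the middle block) at its pad with the closed fingertips, held it down for over a second, then released it and moved clear. I handed the job in at about 13.3 s.

- **Reaching the stop:** The force climbed to 4.7 N as the spring bent, then rose at about 3.6 N/mm to 12.8 N, so I take the pad to have been on the stop. The fingers went down about 27 mm from my estimated contact height, against the stated 24 mm. The likely causes are camera and contact-height error plus some give in the arm. I had no direct reading of the joint angle.
- **After release:** The wrist force was back near zero. The last picture shows the long pad at its rest position, the gripper clear, and the two shorter springs unchanged. I never moved low near them.

No check failed.

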